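# Press a laptop battery home in the test cradle and hold it on the contacts

## Robot

A 7-joint arm with a two-finger parallel gripper is mounted at the origin on a cart in front of the work surface, level with it; the furniture and walls round the work are solid. World frame = base frame: x ahead of the robot, y to its left, z up, the work surface at z = 0. Lengths are in m, angles in rad, forces in N, time in s.
With the tool pointing down it reaches from about 0.425 to 0.925 m from the base axis. Payload 6.8 kg.
Tool frame: the origin (TCP) lies at the very end of the fingers, on their centre line; the grasp point (between the pads) lies bot.tcp_to_grasp behind it (bot.tcp_to_grasp is the distance from the TCP to the grasp point, in m); z points along the fingers, y is the line along which they close (so a half turn about z gives the same grasp; the last joint's range is limited). The gripper opens to 85 mm and grips with 20 to 120 N. Pads are 22 mm wide; open, the fingers measure 114 mm over their backs; the gripper's body (76 mm by 85 mm) begins 54 mm behind the grasp point. The pads swing forward as they close: fully open they stand 13 mm farther back than shut.
Start: joints at [-1.302, 0.477, 0.022, 1.555, -0.011, 1.109, -0.083], TCP at [0.248, 0.628, 0.231] pointing down, gripper open.
Joint ranges: [-2.96, 2.96], [-0.34, 2.1], [-1.41, 1.46], [0.24, 2.44], [-1.37, 4.51], [0.17, 1.92], [-2.96, 2.96]. Speed limits (rad/s): [2.39, 2.39, 3.14, 3.14, 3.14, 3.14, 3.14].

## Interface

Orientations are given as a unit quaternion [w, x, y, z].
In Python, from station import bot gives the robot as it stands.
- The arm moves only by the tool servo_tool, never from a script. Its argument "motion" is a list that holds one entry, the list of rows, each a list of 7 numbers: the shift along the tool's x, y, z in m, then the turn, a rotation vector about the tool's x, y, z in units of 5 degrees (1.0 is 5 degrees), then the opening, from 0 (shut) to 1 (fully open). A call has 1 to 20 rows; each row is the pose to reach, as a shift and turn from the pose commanded when the call began, along the tool's axes at that moment; what a row does not reach only later rows make up. A row lasts 1/12 s, in which the tool goes at most 41.7 mm and 7.16 degrees, less where a joint would pass 70% of its speed; a pose out of reach is approached as far as the arm can. A call with a gripper value outside its range is refused whole. The fingers move at their own pace and stop on an object; "grip_force" is the grip in N (left out, the last holds). Time passes only in rows, so rows that repeat a pose let the fingers close. It gives the time, the measured TCP pose, the force, the opening and the grip force at its end, in the units of the state.
- bot.get_obs(): the state, without advancing time (a new reading comes with each control period).
- bot.read_camera(name): name is "side" or "top"; returns a dict with "img" (480x640x3 uint8, red, green, blue), "K" (3x3 intrinsics, pixels), "pose" (4x4, takes a point from camera to world coordinates). Camera axes: x right, y down, z forward; pixel columns grow to the right and rows downward; lengths in m; the calibration is good to about 2 mm. A picture is of the moment at which its call begins. There is no depth.
- bot.hand_in(): hands the job in; it is judged then, once.
The state is a dict: "t": time; "q": joint angles; "joint_vel": joint speeds; "joint_torque": joint torques, N m; "eef_pos": TCP position; "tool_rot": TCP orientation; "contact_force": force on the tool from outside, world axes, zero at the start; "torque": the same for the moment, N m; "gripper_width": opening from 0.0 (shut) to 1.0 (fully open); "grasp_force": force on a finger pad.
Only numpy, scipy, OpenCV 4.12 (cv2) and the standard library are available. Lean on these libraries where they do the work, as an engineer would, in place of code of your own. Each camera call takes 0.05 s, during which the arm holds its last target. There are 200 camera calls.

## Task

Test the laptop battery: pick it up, lay it flat on the bed of the test cradle with its brass-striped contact end towards the sprung contact head and still short of the pins, then slide it in against the spring until that end is fully home on the two steel stop blocks. The cradle has no latch and the spring pushes the pack back out, so finish still holding the battery, pressed firmly but not forced against the stops; leave everything else on the desk where it lies.

Things in the scene. Friction and masses are not known exactly. Their poses are not given: they have to be found in the camera images.
- battery_pack: Laptop battery: long black bar with a label on top, 46 mm wide (x), 205 mm long (y), 19 mm thick (z), 0.23 to 0.39 kg, loose, flat on the desk. Origin: centre of its underside; +y points to the contact end, where five narrow brass strips wrap over the top edge. Take it across the 46 mm from above, near the middle. Not the shorter, thinner dark drive cover without strips.
- pack_contact_end (a point): Middle of the lower edge of the battery's contact end face (+102.5 mm along the battery's y axis from its origin).
- pack_rear_end (a point): Middle of the lower edge of the battery's other end face (-102.5 mm along y).
- test_cradle: Battery test cradle, fixed: dark metal base plate 230 x 90 mm, black guides, grey contact head at the far end. Origin: desk height, under the middle of a fully home battery; +x points along the channel into the head. Base plate from x = -85 to +145 mm; its top, the bed, at z = 10 mm. Head housing x = 117 to 146 mm, 78 mm wide, 46 mm high. Beside the bed nothing stands from x = -55 to +44 mm.
- front_guides (a point): Bed height, centre line, middle of the front guides (cradle x = 83 mm): two black walls 50 mm apart inside, from x = 64 mm to the stops, with a flared mouth from x = 47 mm. They reach z = 31 mm; from z = 24 mm up their lips lean outwards to lead the battery in from above.
- rear_guides (a point): Bed height, centre line, middle of the rear guides (cradle x = -72 mm): two short black walls 55 mm apart inside, x = -84 to -60 mm, same height and leaning lips. A home battery reaches 18 mm past the base plate here.
- cradle_stop (a point): On the face of the hard stop, on the centre line at bed height (102.5 mm along the cradle's +x from its origin, z = 10 mm). A battery is home when its contact end face is here. Pushing it there takes about 7 N against the spring and 1 to 4 N of drag on the bed; push beyond that rests on the stops. A grip of 30 to 45 N carries it without slipping.
- stop_blocks: The two fixed steel stop blocks, 10 mm wide and 20 mm high, either side of the contact carriage, 14 to 24 mm from the centre line; their faces, looking to the cradle's -x, are the hard stop at x = 102.5 mm. Same origin and axes as the cradle.
- contact_carriage (a joint): Sprung carriage, 20 mm wide, between the stop blocks; its five brass pins stand 12 mm proud of the stop faces at rest (cradle x = 90.5 mm). Value: metres pushed in along cradle +x: 0 at rest, 0.012 with a battery home (own limit 0.014). Spring 2 N when first touched, about 7 N at 0.012; let go, it pushes the battery back. Its steel rod comes out of the head's back as it is pushed in.
- drive_cover: Bystander: dark plastic drive cover, 42 x 160 x 12 mm, loose, to the left. Origin at the centre of its underside.
- flat_drive: Bystander: flat 2.5 inch drive, 100 x 70 x 7 mm, loose, to the right. Origin at the centre of its underside.
- spudger: Bystander: thin black pry stick, 9 x 140 x 5 mm, loose, lying to the right of the cradle.
- braid_reel: Bystander: flat reel, 44 mm across, 12 mm high, loose, near the desk's front edge.
- solder_reel: Bystander: solder reel standing on its flange, 39 mm across, 42 mm high, loose, behind and left of the cradle.
- clip: Bystander: small black clip, 13 x 26 x 10 mm, loose, left of the contact head.
- cutters: Bystander: flush cutters, 129 x 41 x 12 mm, loose, far right.

How it is judged:
By the outcome, as a careful person would: the job done as asked, in the order asked, and still so for the second after the job is handed in, while the arm keeps its last pose, push and grip.
It also fails if it takes over 35 s, if anything falls off the work surface, if the arm or the gripper's body presses on something with over 40 N, if the wrist force passes 120 N, or if a joint passes its speed limit or range.

## Working session

There is one attempt and no reset: what is moved stays moved. The work goes in short steps, Python scripts to look and compute and a tool call to move; the robot and the scene stay as the last step left them, time stands still between calls to the robot, and variables do not carry over. Pictures are saved under pics/ and viewed, at most 10 in all, crops included, and the job is handed in when it is done.

Besides the shell and the picture viewer there is one more tool, called after "Emit:" as name(argument=value, ...), one argument or row to a line, values as JSON. servo_tool: Moves the arm, as the interface text tells. Its arguments: {"type":"object","properties":{"motion":{"type":"array"},"grip_force":{"type":"number"}},"required":["motion"]}

```bash
mkdir -p pics; python3 - <<'E'
from station import bot
import cv2,numpy as np
o=bot.get_obs();print(o['t'],o['eef_pos'],o['tool_rot'],o['gripper_width'],bot.tcp_to_grasp)
for n in('top','side'):
    c=bot.read_camera(n);cv2.imwrite(f'pics/{n}0.png',c['img'][...,::-1]);np.savez(f'{n}0.npz',**c);print(n,c['K'].round(1).tolist(),c['pose'].round(3).tolist())
E
```

```text
0.0 [0.24816044 0.62710774 0.23032981] [-1.05110536e-04  1.87291033e-01  9.82304058e-01 -8.91832354e-04] 1.0019746149973132 0.0187
top [[572.3, 0.0, 325.6], [0.0, 572.3, 248.9], [0.0, 0.0, 1.0]] [[0.011, -0.998, 0.061, 0.443], [-1.0, -0.01, 0.018, 0.16], [-0.018, -0.061, -0.998, 1.414], [0.0, 0.0, 0.0, 1.0]]
side [[469.0, 0.0, 322.0], [0.0, 469.0, 233.5], [0.0, 0.0, 1.0]] [[0.979, -0.104, 0.175, 0.264], [-0.204, -0.482, 0.852, -0.973], [-0.004, -0.87, -0.493, 0.718], [0.0, 0.0, 0.0, 1.0]]
```

View pics/top0.png

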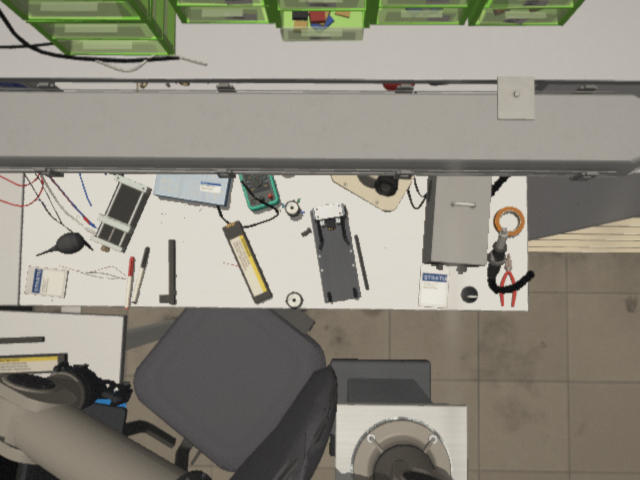

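View pics/side0.png

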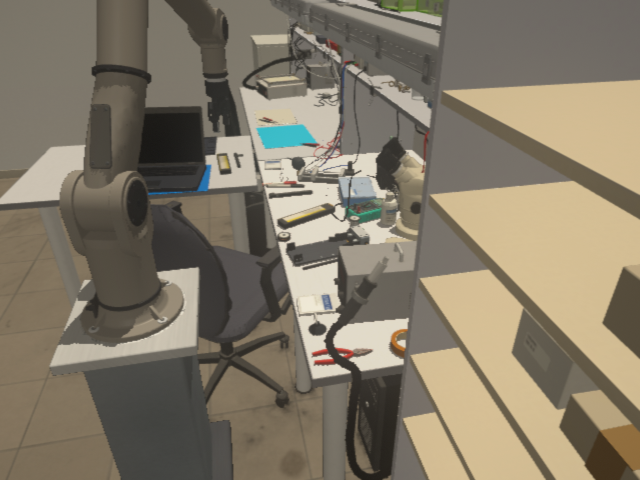

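The top view shows the battery at about (248,262), the cradle at (335,252) with its head near (328,212), and an overhead shelf at rows 95-170. I'll zoom in to find the contact end.

```bash
python3 - <<'E'
import cv2
a=cv2.imread('pics/top0.png')[190:315,215:375];cv2.imwrite('pics/c1.png',cv2.resize(a,None,fx=4.8,fy=4.8,interpolation=cv2.INTER_CUBIC))
a=cv2.imread('pics/side0.png')[190:280,260:380];cv2.imwrite('pics/c2.png',cv2.resize(a,None,fx=6.5,fy=6.5,interpolation=cv2.INTER_CUBIC))
E
```

```text
(no output)
```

View pics/c1.png

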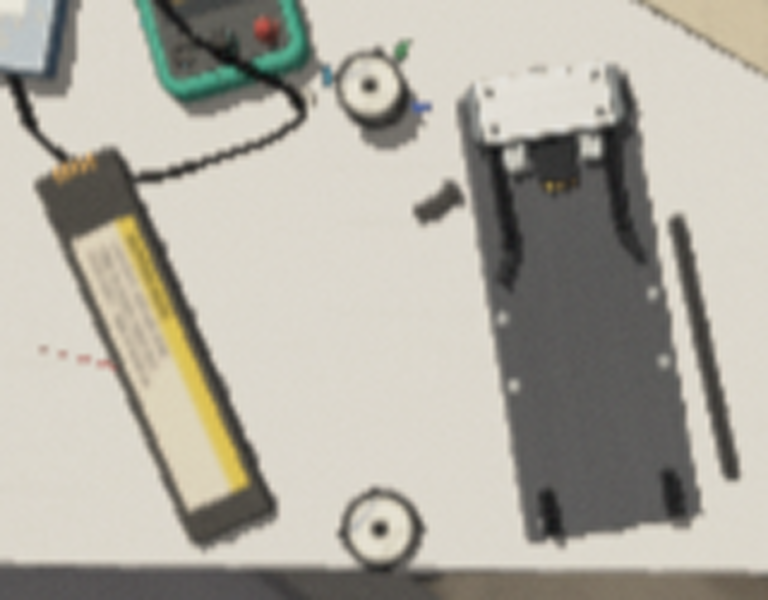

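View pics/c2.png

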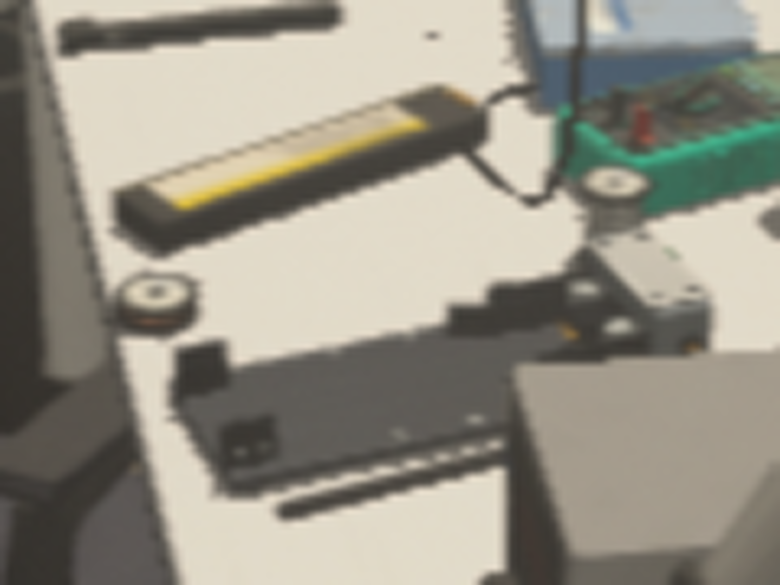

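```bash
cat > h.py <<'E'
import numpy as np,cv2
def ray(c,uv,z):
    uv=np.atleast_2d(np.asarray(uv,float));d=np.c_[uv,np.ones(len(uv))]@np.linalg.inv(c['K']).T@c['pose'][:3,:3].T
    o=c['pose'][:3,3];return o+d*((z-o[2])/d[:,2])[:,None]
def proj(c,p):
    p=np.atleast_2d(p);q=(p-c['pose'][:3,3])@c['pose'][:3,:3]@c['K'].T;return q[:,:2]/q[:,2:]
E
python3 - <<'E'
from h import *
c=np.load('top0.npz');img=c['img'];g=cv2.cvtColor(img,cv2.COLOR_RGB2GRAY).astype(float)
cr=lambda p:np.array(p,float)/4.8+[215,190]-.4
P=lambda p,z:ray(c,cr(p),z)
print('batt corners FL FR NR NL');b=P([(38,183),(118,150),(275,508),(203,545)],.019);print(b.round(4).tolist())
print('len',np.linalg.norm(b[0]-b[3]),np.linalg.norm(b[1]-b[2]),'w',np.linalg.norm(b[0]-b[1]),np.linalg.norm(b[2]-b[3]))
def edge(rows,x0f,sgn):
    # dark->bright crossing near x0f(row), in px, subpixel
    out=[]
    for r in rows:
        xs=np.arange(int(x0f(r))-5,int(x0f(r))+6);v=g[r,xs]
        for i in range(10):
            a,b_=v[i]-140,v[i+1]-140
            if a*b_<0 and (b_-a)*sgn>0: out.append((xs[i]+a/(a-b_),r));break
    return np.array(out)
def line(w):
    vx,vy,x,y=cv2.fitLine(w[:,:2].astype(np.float32),cv2.DIST_HUBER,0,1e-4,1e-4).ravel();
    if vx<0: vx,vy=-vx,-vy
    return np.array([vx,vy]),np.array([x,y])
def lin(a,b):
    a,b=cr(a),cr(b);return lambda r:a[0]+(b[0]-a[0])*(r-a[1])/(b[1]-a[1])
for nm,l,r,z,rows in(('cradle',((530,542),(490,250)),((700,515),(650,260)),.010,range(248,296)),('batt',((38,183),(203,545)),((118,150),(275,508)),.019,range(230,294))):
    dl,pl=line(ray(c,edge(rows,lin(*l),-1),z));dr,pr=line(ray(c,edge(rows,lin(*r),1),z))
    d=(dl+dr);d/=np.linalg.norm(d);n=np.array([-d[1],d[0]])
    print(nm,'yaw L,R',np.degrees(np.arctan2(dl[1],dl[0])),np.degrees(np.arctan2(dr[1],dr[0])),'width',(pl-pr)@n,'mid n',(pl+pr)@n/2,'mid pt',((pl+pr)/2).round(4))
print('plate near',P([(530,542),(700,515)],.010).round(4).tolist())
print('head top near',P([(483,145),(632,122)],.046).round(4).tolist(),'far',P([(472,85),(615,66)],.046).round(4).tolist())
print('stop faces top z20+10?',P([(515,172),(592,160)],.03).round(4).tolist())
s=np.load('side0.npz');cs=lambda p:np.array(p,float)/6.5+[260,190]-.4
print('side batt top NL,NRright,FR,FL',ray(s,cs([(118,190),(165,222),(487,110),(440,87)]),.019).round(4).tolist())
print('side plate near R,bottom',ray(s,cs([(225,485)]),.01).round(4), 'near L',ray(s,cs([(175,385)]),.01).round(4))
E
```

```text
batt corners FL FR NR NL
[[0.5768, 0.4394, 0.019], [0.5942, 0.3987, 0.019], [0.4125, 0.3152, 0.019], [0.3934, 0.3515, 0.019]]
len 0.20346995696827144 0.1999681579780799 w 0.04423772055091433 0.04098292695767681
cradle yaw L,R 9.981707 10.055907 width 0.08907072 mid n 0.070319846 mid pt [0.4817 0.1565]
batt yaw L,R 24.626202 24.705797 width 0.04743872 mid n 0.13686344 mid pt [0.5117 0.3856]
plate near [[0.3964, 0.1859, 0.01], [0.4111, 0.0995, 0.01]]
head top near [[0.5953, 0.2109, 0.046], [0.6076, 0.1364, 0.046]] far [[0.6255, 0.2167, 0.046], [0.6357, 0.1452, 0.046]]
stop faces top z20+10? [[0.5835, 0.1951, 0.03], [0.59, 0.1562, 0.03]]
side batt top NL,NRright,FR,FL [[0.394, 0.357, 0.019], [0.4122, 0.3192, 0.019], [0.5917, 0.4051, 0.019], [0.5738, 0.4369, 0.019]]
side plate near R,bottom [[0.4069 0.0984 0.01  ]] near L [[0.3975 0.1832 0.01  ]]
```

The yellow-labelled pack has its brass strips at the far end, crop (75,170). The cradle's pins are at crop (555,185) with the stops on either side. Top and side views agree to a few mm: battery centre (0.494,0.377) at yaw 24.7°, cradle origin (0.4865,0.157) at yaw 10.0°.

```bash
cat >> h.py <<'E'
from scipy.spatial.transform import Rotation as R
def go(bot,pos,yaw,cur=None):
    "shift+turn (tool axes, 5deg units) to TCP pos, tool pointing down with y axis at yaw deg"
    o=bot.get_obs();r=R.from_quat(np.roll(o['tool_rot'],-1)).as_matrix();p=o['eef_pos']
    a=np.radians(yaw);y=np.array([np.cos(a),np.sin(a),0]);z=np.array([0,0,-1.]);t=np.c_[np.cross(y,z),y,z]
    print('t',round(o['t'],2),'shift',(r.T@(np.array(pos)-p)).round(4),'turn',(np.degrees(R.from_matrix(r.T@t).as_rotvec())/5).round(3),'F',o['contact_force'].round(1),'w',round(o['gripper_width'],3))
E
python3 - <<'E'
from h import *
from station import bot
go(bot,[.4936,.3773,.10],114.67)
E
```

```text
t 0.1 shift [-0.3201 -0.1418  0.1307] turn [-1.900e-02 -7.000e-03 -9.252e+00] F [ 0.3 -0.4 -0.1] w 1.002
```

Emit:
servo_tool(
  motion=[
    [[-0.03, -0.013, 0, 0, 0, -1, 1], [-0.07, -0.03, 0.01, 0, 0, -2, 1], [-0.11, -0.048, 0.02, 0, 0, -3.2, 1], [-0.15, -0.066, 0.04, 0, 0, -4.4, 1], [-0.19, -0.084, 0.06, 0, 0, -5.6, 1], [-0.225, -0.1, 0.08, 0, 0, -6.8, 1], [-0.26, -0.115, 0.1, 0, 0, -8, 1], [-0.29, -0.128, 0.12, -0.02, -0.01, -9, 1], [-0.31, -0.138, 0.13, -0.02, -0.01, -9.25, 1], [-0.32, -0.142, 0.131, -0.02, -0.01, -9.25, 1], [-0.32, -0.142, 0.131, -0.02, -0.01, -9.25, 1], [-0.32, -0.142, 0.131, -0.02, -0.01, -9.25, 1], [-0.32, -0.142, 0.131, -0.02, -0.01, -9.25, 1], [-0.32, -0.142, 0.131, -0.02, -0.01, -9.25, 1]],
  ],
)

```text
t: 1.27
eef_pos: [0.4924, 0.3801, 0.1009]
tool_rot: [0.001, -0.215, 0.977, 0.002]
contact_force: [-0.0, -0.5, -0.5]
gripper_width: 0.996
grasp_force: 0.0
```

```bash
python3 - <<'E'
from h import *
from station import bot
go(bot,[.4936,.3773,.002],114.67)
c=bot.read_camera('top');cv2.imwrite('pics/t2.png',cv2.resize(c['img'][170:330,180:400,::-1],None,fx=3.6,fy=3.6))
E
```

```text
t 1.27 shift [ 0.0003 -0.0033  0.0989] turn [0.031 0.025 0.031] F [-0.  -0.5 -0.5] w 0.996
```

View pics/t2.png

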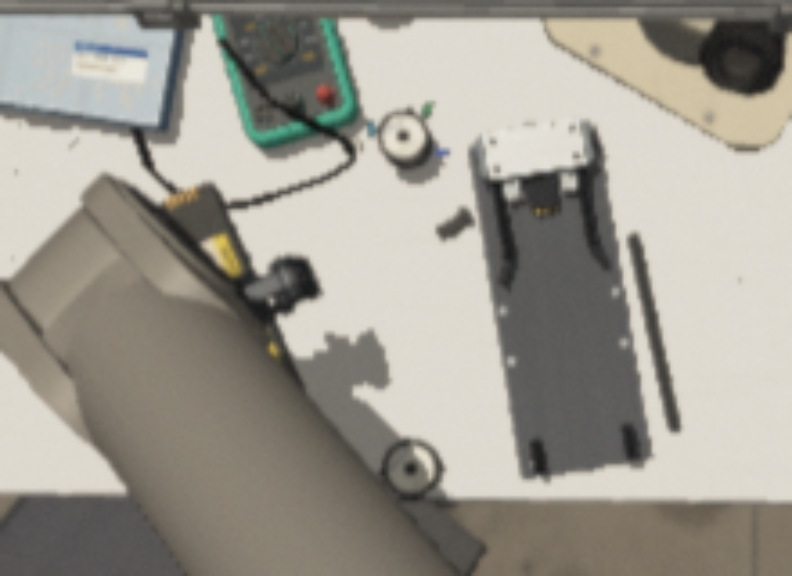

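The tool is above the pack, whose strips still show at (180,198), and the approach is clear. Next I descend and grip.

Emit:
servo_tool(
  motion=[
    [[0, -0.001, 0.03, 0, 0, 0, 1], [0, -0.002, 0.06, 0.03, 0.02, 0.03, 1], [0, -0.003, 0.085, 0.03, 0.02, 0.03, 1], [0, -0.003, 0.094, 0.03, 0.02, 0.03, 1], [0, -0.003, 0.094, 0.03, 0.02, 0.03, 1], [0, -0.003, 0.094, 0.03, 0.02, 0.03, 1]],
  ],
)

```text
t: 1.82
eef_pos: [0.4948, 0.3763, 0.0069]
tool_rot: [0.0, -0.213, 0.977, -0.0]
contact_force: [-0.3, 0.0, 0.1]
gripper_width: 0.997
grasp_force: 0.0
```

```bash
python3 - <<'E'
from h import *
from station import bot
go(bot,[.4936,.3773,.002],114.67)
E
```

```text
t 1.82 shift [0.0007 0.0014 0.0049] turn [-0.011  0.    -0.019] F [-0.3  0.   0.1] w 0.997
```

Emit:
servo_tool(
  motion=[
    [[0, 0.001, 0.002, 0, 0, 0, 1], [0, 0.001, 0.004, 0, 0, 0, 0.6], [0, 0.001, 0.004, 0, 0, 0, 0.45], [0, 0.001, 0.004, 0, 0, 0, 0.3], [0, 0.001, 0.004, 0, 0, 0, 0.3], [0, 0.001, 0.004, 0, 0, 0, 0.3], [0, 0.001, 0.004, 0, 0, 0, 0.3], [0, 0.001, 0.004, 0, 0, 0, 0.3], [0, 0.001, 0.004, 0, 0, 0, 0.3], [0, 0.001, 0.004, 0, 0, 0, 0.3], [0, 0.001, 0.004, 0, 0, 0, 0.3], [0, 0.001, 0.004, 0, 0, 0, 0.3]],
  ],
  grip_force=40,
)

```text
t: 2.82
eef_pos: [0.4949, 0.3773, 0.0035]
tool_rot: [0.001, -0.212, 0.977, 0.0]
contact_force: [-1.8, 0.9, 6.7]
gripper_width: 0.529
grasp_force: 42.2
```

Emit:
servo_tool(
  motion=[
    [[0, 0, -0.01, 0, 0, 0, 0.3], [0, 0, -0.03, 0, 0, 0, 0.3], [0, 0, -0.055, 0, 0, 0, 0.3], [0, 0, -0.075, 0, 0, 0, 0.3], [0, 0, -0.08, 0, 0, 0, 0.3], [0, 0, -0.08, 0, 0, 0, 0.3], [0, 0, -0.08, 0, 0, 0, 0.3]],
  ],
)

```text
t: 3.4
eef_pos: [0.4942, 0.3757, 0.0817]
tool_rot: [-0.0, -0.212, 0.977, -0.001]
contact_force: [0.2, 0.6, -2.7]
gripper_width: 0.525
grasp_force: 41.7
```

```bash
python3 - <<'E'
from h import *
from station import bot
d=np.array([.98475,.174]);n=np.array([-.174,.98475]);O=np.array([.4865,.1573])
go(bot,[*(O-.037*d),.075],100.02)
E
```

```text
t 3.4 shift [ 0.1334 -0.1863  0.0072] turn [-0.022 -0.01   2.896] F [ 0.2  0.6 -2.7] w 0.525
```

Emit:
servo_tool(
  motion=[
    [[0.005, -0.008, 0, 0, 0, 0.1, 0.3], [0.018, -0.026, 0, 0, 0, 0.4, 0.3], [0.036, -0.05, 0, 0, 0, 0.8, 0.3], [0.055, -0.076, 0, 0, 0, 1.2, 0.3], [0.073, -0.102, 0, 0, 0, 1.6, 0.3], [0.091, -0.127, 0, 0, 0, 2.0, 0.3], [0.107, -0.15, 0, 0, 0, 2.4, 0.3], [0.12, -0.168, 0, 0, 0, 2.7, 0.3], [0.129, -0.18, 0, 0, 0, 2.85, 0.3], [0.133, -0.186, 0, -0.02, 0, 2.9, 0.3], [0.133, -0.186, 0, -0.02, 0, 2.9, 0.3], [0.133, -0.186, 0, -0.02, 0, 2.9, 0.3], [0.133, -0.186, 0, -0.02, 0, 2.9, 0.3]],
  ],
)

```text
t: 4.48
eef_pos: [0.4511, 0.1536, 0.0826]
tool_rot: [0.0, -0.088, 0.996, 0.001]
contact_force: [0.5, 0.3, -1.8]
gripper_width: 0.525
grasp_force: 41.7
```

```bash
python3 - <<'E'
from h import *
from station import bot
d=np.array([.98475,.174]);O=np.array([.4865,.1573])
go(bot,[*(O-.037*d),.075],100.02)
c=bot.read_camera('top');np.savez('top3.npz',**c);s=bot.read_camera('side');np.savez('side3.npz',**s)
a=cv2.resize(c['img'][185:315,270:390,::-1],None,fx=4.5,fy=4.5,interpolation=cv2.INTER_CUBIC)
b=cv2.resize(s['img'][180:280,260:390,::-1],None,fx=2,fy=2,interpolation=cv2.INTER_CUBIC)
m=np.zeros((585,800,3),np.uint8);m[:,:540]=a;m[:200,540:800]=b;cv2.imwrite('pics/t3.png',m)
E
```

```text
t 4.48 shift [ 0.0015 -0.0025  0.0076] turn [0.015 0.007 0.022] F [ 0.5  0.3 -1.8] w 0.525
```

View pics/t3.png

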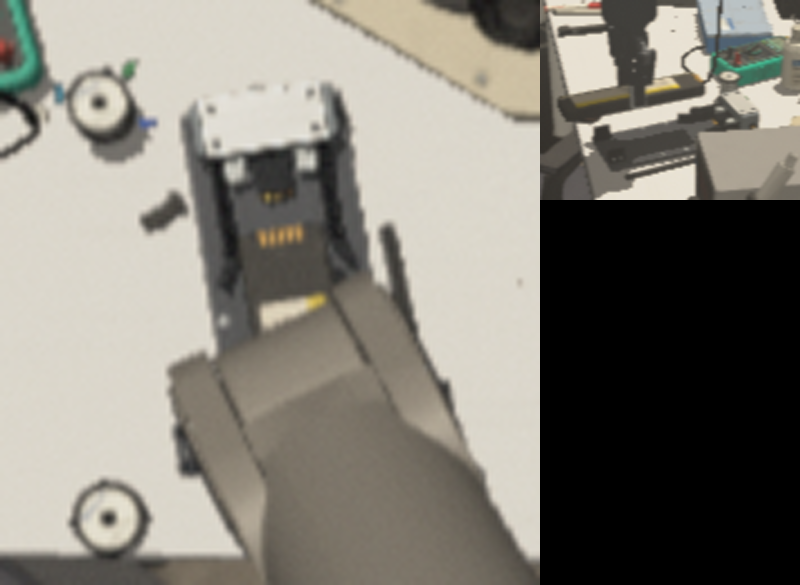

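The top crop shows the pack over the channel, with its five strips at (281,237) facing the pins at (277,197). I'll measure the strips in 3D and compare them with the channel.

```bash
python3 - <<'E'
from h import *
d=np.array([.98475,.174]);n=np.array([-.174,.98475]);O=np.array([.4865,.1573])
c=np.load('top3.npz');z=.098
hsv=cv2.cvtColor(c['img'],cv2.COLOR_RGB2HSV)
m=cv2.inRange(hsv,(8,90,110),(25,255,255))
ys,xs=np.nonzero(m[230:243,320:345]);uv=np.c_[xs+320,ys+230];w=ray(c,uv,z)[:,:2]-O
print('strips n:',uv.__len__(),uv.min(0),uv.max(0),'x range',(w@d).min(),(w@d).max(),'y mid',((w@n).min()+(w@n).max())/2,(w@n).mean(),'y ext',np.ptp(w@n))
k=np.polyfit(w@n,w@d,1);print('yaw est deg',-np.degrees(np.arctan(k[0])))
cr=lambda p:np.array(p,float)/4.5+[270,185]-.4
e=ray(c,cr([(245,232),(325,222)]),z)[:,:2]-O;print('end corners',(e@d).round(4),(e@n).round(4))
# profile across pack just behind strips
g=cv2.cvtColor(c['img'],cv2.COLOR_RGB2GRAY)
for x in(.045,.035,.025):
    t=np.arange(-.034,.035,.0015);p=np.c_[O+d*x+n*t[:,None],np.full(len(t),z)];q=proj(c,p).astype(np.float32)
    print(x,cv2.remap(g,q[None,:,0].copy(),q[None,:,1].copy(),1).ravel().tolist())
# stops
h0=ray(c,cr([(237,180),(308,170),(277,199)]),.03)[:,:2]-O;print('stops,pins',(h0@d).round(4),(h0@n).round(4))
E
```

```text
strips n: 33 [327 235] [336 239] x range 0.06093111094618193 0.06891913523216286 y mid 0.002149930748487493 0.0015818567859341463 y ext 0.021613013304910292
yaw est deg 1.1757517075945487
end corners [0.0697 0.068 ] [ 0.019  -0.0223]
0.045 [55, 46, 52, 64, 76, 77, 75, 71, 63, 62, 69, 74, 76, 76, 75, 75, 74, 75, 76, 74, 74, 76, 76, 76, 74, 74, 74, 76, 75, 74, 74, 74, 73, 75, 76, 76, 76, 73, 67, 75, 77, 64, 52, 43, 43, 46]
0.035 [102, 101, 100, 99, 96, 92, 86, 81, 75, 73, 71, 74, 76, 78, 80, 79, 77, 76, 77, 80, 79, 80, 80, 80, 80, 78, 78, 79, 79, 80, 81, 81, 81, 82, 80, 77, 74, 72, 70, 74, 81, 87, 88, 87, 86, 87]
0.025 [123, 122, 122, 122, 122, 120, 115, 99, 86, 81, 89, 99, 105, 110, 112, 120, 129, 138, 150, 160, 174, 180, 189, 202, 204, 201, 199, 201, 205, 205, 206, 207, 208, 205, 195, 141, 97, 78, 72, 73, 83, 87, 88, 89, 93, 100]
stops,pins [0.104  0.103  0.0903] [ 0.0191 -0.0196 -0.0005]
```

The pack centre sits about 2 mm towards +y in the channel and is aligned in yaw to well under 1°. The contact end is at x ≈ 69 mm, short of the pins at 90 mm. I'll correct the offset and lower.

Emit:
servo_tool(
  motion=[
    [[0.001, -0.001, 0.004, 0, 0, 0, 0.3], [0.003, -0.002, 0.015, 0, 0, 0.02, 0.3], [0.003, -0.002, 0.027, 0.01, 0, 0.02, 0.3], [0.003, -0.002, 0.038, 0.01, 0, 0.02, 0.3], [0.003, -0.002, 0.045, 0.01, 0, 0.02, 0.3], [0.003, -0.002, 0.05, 0.01, 0, 0.02, 0.3], [0.003, -0.002, 0.054, 0.01, 0, 0.02, 0.3], [0.003, -0.002, 0.058, 0.01, 0, 0.02, 0.3], [0.003, -0.002, 0.062, 0.01, 0, 0.02, 0.3], [0.003, -0.002, 0.064, 0.01, 0, 0.02, 0.3], [0.003, -0.002, 0.064, 0.01, 0, 0.02, 0.3], [0.003, -0.002, 0.064, 0.01, 0, 0.02, 0.3]],
  ],
)

```text
t: 5.58
eef_pos: [0.448, 0.1497, 0.0187]
tool_rot: [-0.0, -0.087, 0.996, -0.0]
contact_force: [-0.5, 1.6, -3.0]
gripper_width: 0.53
grasp_force: 41.6
```

```bash
python3 - <<'E'
from h import *
from station import bot
d=np.array([.98475,.174]);n=np.array([-.174,.98475]);O=np.array([.4865,.1573])
go(bot,[*(O-.037*d),.0135],100.02)
o=bot.get_obs();w=o['eef_pos'][:2]-O;print(w@d,w@n,o['eef_pos'][2],o['torque'].round(2))
c=bot.read_camera('top');np.savez('top4.npz',**c);s=bot.read_camera('side')
a=cv2.resize(c['img'][185:315,290:370,::-1],None,fx=4.5,fy=4.5,interpolation=cv2.INTER_CUBIC)
b=cv2.resize(s['img'][200:265,280:370,::-1],None,fx=4.8,fy=4.8,interpolation=cv2.INTER_CUBIC)
m=np.zeros((585,800,3),np.uint8);m[:,:360]=a;m[:312,365:797]=b;cv2.imwrite('pics/t4.png',m)
E
```

```text
t 5.58 shift [-0.0022  0.0008  0.0052] turn [-0.004 -0.002 -0.018] F [-0.5  1.6 -3. ] w 0.53
-0.03921293238059828 -0.0008243137942014636 0.018650923132992707 [0.26 0.22 0.17]
```

View pics/t4.png

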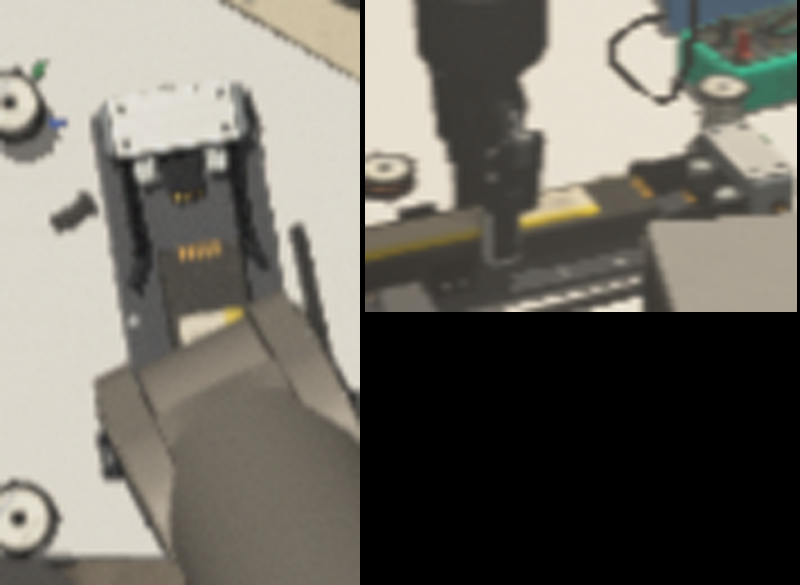

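```bash
python3 - <<'E'
from h import *
d=np.array([.98475,.174]);n=np.array([-.174,.98475]);O=np.array([.4865,.1573])
c=np.load('top4.npz');hsv=cv2.cvtColor(c['img'],cv2.COLOR_RGB2HSV);g=cv2.cvtColor(c['img'],cv2.COLOR_RGB2GRAY)
m=cv2.inRange(hsv,(8,90,90),(25,255,255))
for r0,r1,z in((236,245,.034),(225,232,.020)):
    ys,xs=np.nonzero(m[r0:r1,322:350]);w=ray(c,np.c_[xs+322,ys+r0],z)[:,:2]-O
    print(len(xs),'x',(w@d).min().round(4),(w@d).max().round(4),'y',(w@n).min().round(4),(w@n).max().round(4),(w@n).mean().round(4))
for x,z in((.095,.03),(.080,.031),(.055,.034),(.045,.034),(.035,.034),(.025,.034)):
    t=np.arange(-.036,.037,.002);q=proj(c,np.c_[O+d*x+n*t[:,None],np.full(len(t),z)]).astype(np.float32)
    print(x,cv2.remap(g,q[None,:,0].copy(),q[None,:,1].copy(),1).ravel().tolist())
E
```

```text
28 x 0.0572 0.0652 y -0.0127 0.0075 -0.0028
3 x 0.0917 0.0941 y -0.0005 0.0047 0.0028
0.095 [86, 63, 43, 38, 36, 44, 65, 79, 84, 85, 89, 88, 69, 51, 50, 47, 51, 53, 51, 54, 73, 62, 66, 77, 86, 88, 87, 81, 81, 80, 70, 44, 34, 38, 55, 77, 88]
0.08 [85, 65, 45, 40, 35, 46, 71, 87, 89, 90, 91, 91, 90, 90, 89, 91, 89, 90, 91, 89, 91, 90, 90, 91, 90, 90, 89, 88, 87, 78, 56, 39, 34, 39, 55, 76, 87]
0.055 [67, 54, 48, 47, 49, 47, 61, 72, 77, 77, 76, 78, 81, 81, 84, 86, 81, 83, 80, 80, 79, 78, 81, 76, 74, 74, 75, 75, 75, 81, 76, 63, 46, 43, 49, 58, 70]
0.045 [73, 73, 83, 86, 85, 74, 62, 71, 75, 75, 75, 75, 75, 75, 76, 76, 76, 76, 74, 75, 75, 75, 76, 75, 76, 76, 76, 73, 70, 83, 86, 87, 86, 76, 53, 61, 76]
0.035 [91, 90, 88, 88, 83, 62, 59, 68, 74, 78, 76, 75, 75, 74, 75, 75, 76, 75, 74, 75, 77, 77, 76, 77, 79, 77, 74, 70, 70, 76, 86, 89, 88, 87, 88, 90, 94]
0.025 [113, 112, 111, 109, 107, 104, 87, 89, 115, 149, 166, 174, 180, 188, 195, 198, 196, 194, 194, 196, 198, 198, 200, 198, 189, 156, 102, 76, 70, 79, 86, 87, 87, 88, 89, 92, 95]
```

The pack lies between the guides, strips at (200,250) and pins at (183,197), but about 2 mm right of the channel centre. I'll shift it +2 mm and lower it onto the bed.

Emit:
servo_tool(
  motion=[
    [[0, 0.001, 0, 0, 0, 0, 0.3], [0, 0.002, 0, 0, 0, 0, 0.3], [0, 0.002, 0.001, 0, 0, 0, 0.3], [0, 0.002, 0.002, 0, 0, 0, 0.3], [0, 0.002, 0.003, 0, 0, 0, 0.3], [0, 0.002, 0.004, 0, 0, 0, 0.3], [0, 0.002, 0.005, 0, 0, 0, 0.3], [0, 0.002, 0.005, 0, 0, 0, 0.3], [0, 0.002, 0.005, 0, 0, 0, 0.3]],
  ],
)

```text
t: 6.43
eef_pos: [0.4477, 0.1513, 0.0135]
tool_rot: [-0.0, -0.086, 0.996, -0.0]
contact_force: [-0.8, 0.6, -2.1]
gripper_width: 0.527
grasp_force: 41.7
```

Emit:
servo_tool(
  motion=[
    [[0, 0, 0.0005, 0, 0, 0, 0.3], [0, 0, 0.001, 0, 0, 0, 0.3], [0, 0, 0.001, 0, 0, 0, 0.3], [0, 0, 0.001, 0, 0, 0, 0.3]],
  ],
)

```text
t: 6.77
eef_pos: [0.4478, 0.1514, 0.0134]
tool_rot: [0.0, -0.086, 0.996, -0.0]
contact_force: [-3.1, -1.4, 10.9]
gripper_width: 0.525
grasp_force: 43.2
```

It has landed at about 11 N. I'll ease off slightly and start the slide along -x tool, with force checks.

Emit:
servo_tool(
  motion=[
    [[0, 0, -0.0004, 0, 0, 0, 0.3], [0, 0, -0.0008, 0, 0, 0, 0.3], [-0.002, 0, -0.0008, 0, 0, 0, 0.3], [-0.005, 0, -0.0008, 0, 0, 0, 0.3], [-0.008, 0, -0.0008, 0, 0, 0, 0.3], [-0.011, 0, -0.0008, 0, 0, 0, 0.3], [-0.014, 0, -0.0008, 0, 0, 0, 0.3], [-0.017, 0, -0.0008, 0, 0, 0, 0.3], [-0.02, 0, -0.0008, 0, 0, 0, 0.3], [-0.02, 0, -0.0008, 0, 0, 0, 0.3]],
  ],
)

```text
t: 7.6
eef_pos: [0.4674, 0.1549, 0.0134]
tool_rot: [-0.0, -0.086, 0.996, -0.0]
contact_force: [-2.8, -0.9, 3.5]
gripper_width: 0.525
grasp_force: 42.4
```

```bash
cat >> h.py <<'E'
def meas(bot):
    d=np.array([.98475,.174]);n=np.array([-.174,.98475]);O=np.array([.4865,.1573])
    go(bot,[*O,.0135],100.02);o=bot.get_obs();w=o['eef_pos'][:2]-O;f=o['contact_force'];print('tcp x,y',(w@d).round(4),(w@n).round(4),'z',o['eef_pos'][2].round(4),'Fd,Fn',(f[:2]@d).round(1),(f[:2]@n).round(1),'Fz',f[2].round(1),o['torque'].round(2))
    c=bot.read_camera('top');hsv=cv2.cvtColor(c['img'],cv2.COLOR_RGB2HSV);g=cv2.cvtColor(c['img'],cv2.COLOR_RGB2GRAY)
    m=cv2.inRange(hsv,(8,90,90),(25,255,255))
    q=proj(c,[[*(O+.075*d),.03]])[0].astype(int);r0=q[1]-17;u0=q[0]-14
    ys,xs=np.nonzero(m[r0:r0+36,u0:u0+28]);w=ray(c,np.c_[xs+u0,ys+r0],.029)[:,:2]-O
    k=(w@d)<.1;print('strips',k.sum(),'x',(w@d).min().round(4),(w@d).max().round(4),'y',(w@n).min().round(4),(w@n).max().round(4),(w@n).mean().round(4))
    return c
E
python3 - <<'E'
from h import *
from station import bot
meas(bot)
E
```

```text
t 7.6 shift [-0.0193 -0.0009 -0.0001] turn [-0.007 -0.008 -0.022] F [-2.8 -0.9  3.5] w 0.525
tcp x,y -0.0193 0.0009 z 0.0134 Fd,Fn -2.9 -0.4 Fz 3.5 [-0.25  0.61 -0.02]
strips 33 x 0.0776 0.0932 y -0.0113 0.0091 -0.0005
```

Emit:
servo_tool(
  motion=[
    [[-0.002, 0, 0, 0, 0, 0, 0.3], [-0.004, 0, 0, 0, 0, 0, 0.3], [-0.006, 0, 0, 0, 0, 0, 0.3], [-0.008, 0, 0, 0, 0, 0, 0.3], [-0.01, 0, 0, 0, 0, 0, 0.3], [-0.012, 0, 0, 0, 0, 0, 0.3], [-0.014, 0, 0, 0, 0, 0, 0.3], [-0.014, 0, 0, 0, 0, 0, 0.3], [-0.014, 0, 0, 0, 0, 0, 0.3]],
  ],
)

```text
t: 8.4
eef_pos: [0.4768, 0.1565, 0.0132]
tool_rot: [-0.004, -0.087, 0.996, -0.001]
contact_force: [-14.2, -2.2, 18.0]
gripper_width: 0.524
grasp_force: 44.2
```

```bash
python3 - <<'E'
from h import *
from station import bot
meas(bot)
E
```

```text
t 8.4 shift [-0.0097 -0.0009 -0.0003] turn [-0.019 -0.099 -0.012] F [-14.2  -2.2  18. ] w 0.524
tcp x,y -0.0097 0.0009 z 0.0132 Fd,Fn -14.4 0.3 Fz 18.0 [-0.22  2.87  0.05]
strips 33 x 0.086 0.0956 y -0.0125 0.0099 -0.0009
```

The spring is engaged, but the tool has tilted 0.5° and is pressing on the bed (Fz 18 N), which adds drag. I'll relieve that and advance further.

Emit:
servo_tool(
  motion=[
    [[0, 0, -0.0004, 0, -0.05, 0, 0.3], [0, 0, -0.0008, 0, -0.1, 0, 0.3], [0, 0, -0.0008, 0, -0.1, 0, 0.3], [-0.001, 0, -0.0008, 0, -0.1, 0, 0.3], [-0.002, 0, -0.0008, 0, -0.1, 0, 0.3], [-0.002, 0, -0.0008, 0, -0.1, 0, 0.3]],
  ],
)

```text
t: 8.95
eef_pos: [0.4825, 0.1575, 0.0136]
tool_rot: [0.003, -0.087, 0.996, -0.0]
contact_force: [-6.2, 0.2, -5.3]
gripper_width: 0.519
grasp_force: 41.7
```

```bash
python3 - <<'E'
from h import *
from station import bot
meas(bot)
E
```

```text
t 8.95 shift [-0.004  -0.0009  0.0002] turn [-0.01   0.075 -0.017] F [-6.2  0.2 -5.3] w 0.519
tcp x,y -0.0039 0.0009 z 0.0136 Fd,Fn -6.0 1.3 Fz -5.3 [0.07 1.38 0.16]
strips 27 x 0.0924 0.1016 y -0.0113 0.0091 -0.0012
```

Emit:
servo_tool(
  motion=[
    [[0, 0, 0.0002, 0, 0.03, 0, 0.3], [-0.0005, 0, 0.0003, 0, 0.05, 0, 0.3], [-0.001, 0, 0.0003, 0, 0.05, 0, 0.3], [-0.0015, 0, 0.0003, 0, 0.05, 0, 0.3], [-0.002, 0, 0.0003, 0, 0.05, 0, 0.3], [-0.002, 0, 0.0003, 0, 0.05, 0, 0.3]],
  ],
)

```text
t: 9.5
eef_pos: [0.4844, 0.1578, 0.0135]
tool_rot: [0.001, -0.087, 0.996, -0.0]
contact_force: [-6.8, -0.2, -4.0]
gripper_width: 0.529
grasp_force: 41.8
```

```bash
python3 - <<'E'
from h import *
from station import bot
meas(bot)
E
```

```text
t 9.5 shift [-0.002  -0.0009 -0.    ] turn [-0.009  0.026 -0.019] F [-6.8 -0.2 -4. ] w 0.529
tcp x,y -0.002 0.0009 z 0.0135 Fd,Fn -6.7 1.0 Fz -4.0 [0.07 1.42 0.1 ]
strips 21 x 0.094 0.1036 y -0.0113 0.0091 -0.0005
```

Emit:
servo_tool(
  motion=[
    [[-0.0003, 0, 0.0002, 0, 0.02, 0, 0.3], [-0.0006, 0, 0.0004, 0, 0.02, 0, 0.3], [-0.001, 0, 0.0004, 0, 0.02, 0, 0.3], [-0.0014, 0, 0.0004, 0, 0.02, 0, 0.3], [-0.0018, 0, 0.0004, 0, 0.02, 0, 0.3], [-0.0018, 0, 0.0004, 0, 0.02, 0, 0.3]],
  ],
)

```text
t: 10.05
eef_pos: [0.4844, 0.1578, 0.0133]
tool_rot: [-0.001, -0.087, 0.996, -0.001]
contact_force: [-12.2, -0.3, 5.3]
gripper_width: 0.526
grasp_force: 42.8
```

```bash
python3 - <<'E'
from h import *
from station import bot
meas(bot)
E
```

```text
t 10.05 shift [-0.002  -0.0009 -0.0002] turn [-0.013 -0.031 -0.017] F [-12.2  -0.3   5.3] w 0.526
tcp x,y -0.002 0.0009 z 0.0133 Fd,Fn -12.0 1.8 Fz 5.3 [-0.03  2.47  0.05]
strips 21 x 0.094 0.1036 y -0.0113 0.0091 -0.0005
```

Emit:
servo_tool(
  motion=[
    [[0, 0, -0.0002, 0, -0.02, 0, 0.3], [-0.0005, 0, -0.0003, 0, -0.04, 0, 0.3], [-0.001, 0, -0.0003, 0, -0.05, 0, 0.3], [-0.002, 0, -0.0003, 0, -0.06, 0, 0.3], [-0.003, 0, -0.0003, 0, -0.06, 0, 0.3], [-0.003, 0, -0.0003, 0, -0.06, 0, 0.3], [-0.003, 0, -0.0003, 0, -0.06, 0, 0.3]],
  ],
)

```text
t: 10.68
eef_pos: [0.4865, 0.1582, 0.0133]
tool_rot: [0.001, -0.087, 0.996, -0.001]
contact_force: [-12.9, -0.3, 6.1]
gripper_width: 0.528
grasp_force: 42.8
```

```bash
python3 - <<'E'
from h import *
from station import bot
c=meas(bot)
s=bot.read_camera('side')
a=cv2.resize(c['img'][190:270,300:365,::-1],None,fx=7,fy=7,interpolation=cv2.INTER_CUBIC)
b=cv2.resize(s['img'][205:255,310:380,::-1],None,fx=4.7,fy=4.7,interpolation=cv2.INTER_CUBIC)
m=np.zeros((560,800,3),np.uint8);m[:,:455]=a;m[:b.shape[0],460:460+b.shape[1]]=b;cv2.imwrite('pics/t5.png',m)
E
```

```text
t 10.68 shift [ 0.0001 -0.0008 -0.0002] turn [-0.016  0.01  -0.016] F [-12.9  -0.3   6.1] w 0.528
tcp x,y 0.0001 0.0008 z 0.0133 Fd,Fn -12.8 1.9 Fz 6.1 [-0.07  2.87  0.06]
strips 11 x 0.0964 0.1061 y -0.0117 0.0103 0.0
```

View pics/t5.png

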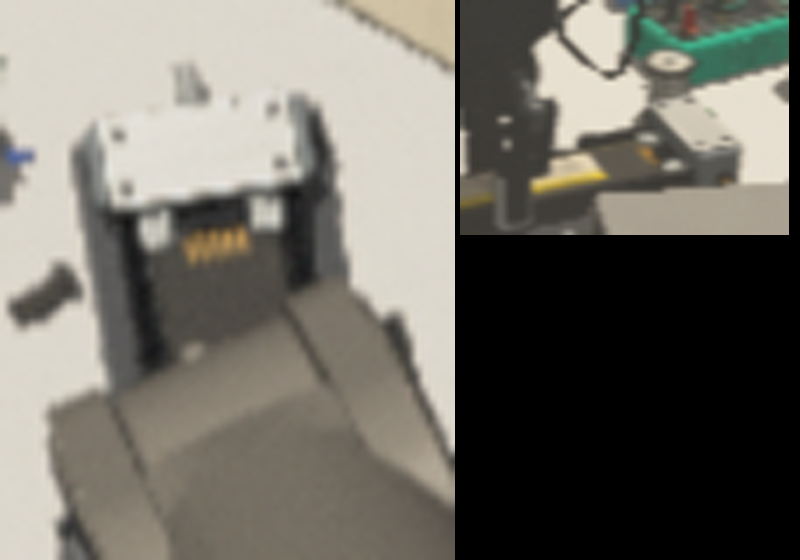

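The rod is sticking out behind the head at (190,80), and the pack end at (200,243) is at or just short of the stop faces at about (155,247). I'll confirm it is hard against them by pushing a little more.

Emit:
servo_tool(
  motion=[
    [[0, 0, -0.0003, 0, 0, 0, 0.3], [0, 0, -0.0005, 0, -0.02, 0, 0.3], [-0.0005, 0, -0.0005, 0, -0.02, 0, 0.3], [-0.001, 0, -0.0005, 0, -0.02, 0, 0.3], [-0.0015, 0, -0.0005, 0, -0.02, 0, 0.3], [-0.0015, 0, -0.0005, 0, -0.02, 0, 0.3], [-0.0015, 0, -0.0005, 0, -0.02, 0, 0.3]],
  ],
)

```text
t: 11.37
eef_pos: [0.4865, 0.1582, 0.0133]
tool_rot: [0.0, -0.087, 0.996, -0.001]
contact_force: [-15.7, -1.3, 4.4]
gripper_width: 0.526
grasp_force: 42.7
```

```bash
python3 - <<'E'
from h import *
from station import bot
c=meas(bot)
E
```

```text
t 11.37 shift [ 0.0002 -0.0009 -0.0002] turn [-0.02  -0.    -0.014] F [-15.7  -1.3   4.4] w 0.526
tcp x,y 0.0002 0.0009 z 0.0133 Fd,Fn -15.7 1.4 Fz 4.4 [0.03 3.27 0.06]
strips 11 x 0.0964 0.1061 y -0.0117 0.0103 0.0
```

Emit:
servo_tool(
  motion=[
    [[0, 0, -0.0003, 0, -0.01, 0, 0.3], [-0.0005, 0, -0.0005, 0, -0.02, 0, 0.3], [-0.001, 0, -0.0005, 0, -0.02, 0, 0.3], [-0.0015, 0, -0.0005, 0, -0.02, 0, 0.3], [-0.002, 0, -0.0005, 0, -0.02, 0, 0.3], [-0.002, 0, -0.0005, 0, -0.02, 0, 0.3], [-0.002, 0, -0.0005, 0, -0.02, 0, 0.3], [-0.002, 0, -0.0005, 0, -0.02, 0, 0.3]],
  ],
)

```text
t: 12.08
eef_pos: [0.4865, 0.1582, 0.0133]
tool_rot: [-0.001, -0.087, 0.996, -0.001]
contact_force: [-18.3, 0.2, 5.0]
gripper_width: 0.529
grasp_force: 42.8
```

```bash
python3 - <<'E'
from h import *
from station import bot
c=meas(bot)
d=np.array([.98475,.174]);n=np.array([-.174,.98475]);O=np.array([.4865,.1573])
g=cv2.cvtColor(c['img'],cv2.COLOR_RGB2GRAY)
for y in(-.019,.019,0):
    t=np.arange(.08,.125,.002);q=proj(c,np.c_[O+n*y+d*t[:,None],np.full(len(t),.03)]).astype(np.float32)
    print(y,cv2.remap(g,q[None,:,0].copy(),q[None,:,1].copy(),1).ravel().tolist())
y=-.004
for y in(-.004,0,.004):
    t=np.arange(.14,.18,.002);q=proj(c,np.c_[O+n*y+d*t[:,None],np.full(len(t),.025)]).astype(np.float32)
    print('rod',y,cv2.remap(g,q[None,:,0].copy(),q[None,:,1].copy(),1).ravel().tolist())
E
```

```text
t 12.08 shift [ 0.0001 -0.0009 -0.0002] turn [-0.025 -0.023 -0.01 ] F [-18.3   0.2   5. ] w 0.529
tcp x,y 0.0001 0.0009 z 0.0133 Fd,Fn -18.0 3.3 Fz 5.0 [0.06 4.07 0.08]
strips 12 x 0.0964 0.1061 y -0.0117 0.0103 -0.0003
-0.019 [75, 74, 74, 75, 76, 77, 78, 78, 75, 73, 76, 92, 141, 182, 194, 190, 177, 154, 116, 145, 190, 221, 220]
0.019 [74, 73, 73, 73, 74, 74, 75, 74, 73, 72, 77, 101, 138, 175, 194, 193, 177, 144, 116, 130, 178, 208, 220]
0 [76, 76, 77, 76, 75, 77, 77, 83, 96, 113, 126, 129, 119, 84, 54, 49, 46, 35, 52, 101, 168, 215, 220]
rod -0.004 [221, 220, 221, 221, 214, 195, 158, 137, 139, 152, 172, 183, 194, 203, 211, 215, 217, 216, 216, 216]
rod 0 [221, 221, 222, 222, 219, 207, 177, 166, 165, 168, 173, 177, 185, 195, 209, 215, 215, 216, 216, 216]
rod 0.004 [219, 221, 223, 223, 224, 214, 189, 169, 174, 182, 186, 187, 190, 197, 212, 215, 216, 216, 216, 215]
```

The pack hasn't moved while the push rose from 13 to 18 N, and there is no gap at either stop block. It is home, held at about 42 N, so I'm handing in.

```bash
python3 -c "
from station import bot
print(bot.hand_in())"
```

```text
the job is handed in; nothing more can be done
None
```

The battery is in the cradle, contact end home on both stop blocks, held at about 42 N grip and pressed in with about 18 N; I handed the job in at about 12 s, and the judge's verdict was not shown.

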